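# Set up the polariscope to check a watch crystal

### The arm

A 6-joint arm with a two-finger parallel gripper is mounted at the origin on the work surface. World frame = base frame: x ahead of the robot, y to its left, z up, the work surface at z = 0. Lengths are in m, angles in rad, forces in N, time in s.
With the tool pointing down it reaches from about 0.25 to 0.775 m from the base axis. Payload 4 kg.
Tool frame: the origin (TCP) lies at the very end of the fingers, on their centre line; the grasp point (between the pads) lies 19 mm behind it; z points along the fingers, y is the line along which they close (so a half turn about z gives the same grasp; the last joint's range is limited). The gripper opens to 94 mm and grips with 3 to 60 N. Pads are 16 mm wide; open, the fingers measure 119 mm over their backs; the gripper's body (75 mm by 177 mm) begins 78 mm behind the grasp point.
Start: joints at [-1.401, 0.087, 1.371, -0, 1.684, -0.103], TCP at [0.148, -0.53, 0.206] pointing down, gripper open.
Joint ranges: [-3.1, 3.1], [-0.76, 2.03], [0.27, 2.55], [-1.08, 4.22], [0.17, 2.65], [-2.57, 2.57]. Speed limits (rad/s): [2.79, 2.79, 3.14, 3.14, 3.14, 3.14].

### API

Orientations are given as [roll, pitch, yaw] about the fixed x, y, z axes, in that order (R = Rz(yaw) Ry(pitch) Rx(roll)).
In Python, from bench import robot gives the robot as it stands. The module is installed in compiled form; this text tells all that it offers.
- The arm moves only by the tool move_arm, never from a script. Its argument "deltas" is one flat list of numbers, 7 for each row, row after row: the turn, a rotation vector about the tool's x, y, z in rad, then the shift along the tool's x, y, z in cm, then the closure, from -1 (fully open) to 1 (shut). A call has 1 to 8 rows; each row is the pose to reach, as a shift and turn from the pose commanded when the call began, along the tool's axes at that moment; what a row does not reach only later rows make up. A row lasts 1/10 s, in which the tool goes at most 50 mm and 8.59 degrees, less where a joint would pass 70% of its speed; a pose out of reach is approached as far as the arm can. A call with a gripper value outside its range is refused whole. The fingers move at their own pace and stop on an object; the grip force is fixed at half the most. Time passes only in rows, so rows that repeat a pose let the fingers close. It gives the time, the measured TCP pose, the force, the opening and the grip force at its end, in the units of the state.
- robot.get_obs(): the state, without advancing time (a new reading comes with each control period).
- robot.snapshot(name): name is "side" or "top"; returns a dict with "image" (400x640x3 uint8, red, green, blue), "depth" (400x640 float32, m along the optical axis (not along the pixel's ray), 0 where there is no reading), "fov_y" (degrees; the focal length in pixels is half the picture's height over the tangent of half this angle, whatever the lens; pixels are square), "cx", "cy" (the principal point, pixels), "origin" and "orientation" of the camera in the world. Camera axes: x right, y up, looking along -z (the intrinsics and any distortion apply to the point x, -y, -z); pixel columns grow to the right and rows downward; lengths in m; the calibration is good to about 2 mm. A picture is of the moment at which its call begins.
- robot.close_job(): hands the job in; it is judged then, once.
The state is a dict: "time": time; "joint_positions": joint angles; "qvel": joint speeds; "joint_torque": joint torques, N m; "tool_pos": TCP position; "ee_rot": TCP orientation; "wrist_force": force on the tool from outside, world axes, zero at the start; "wrist_torque": the same for the moment, N m; "width": finger opening in m; "finger_force": force on a finger pad.
Only numpy, scipy, OpenCV 4.12 (cv2) and the standard library are available. Lean on these libraries where they do the work, as an engineer would, in place of code of your own. Each camera call takes 0.05 s, during which the arm holds its last target. There are 200 camera calls.

### The job

Get the polariscope ready for checking the watch crystal on its stage: with the fingertips, gently push the tint-plate slide fully home into the head, and push the analyser's lever round by its upright thumb pin until the pointer stands on the zero mark, the longest mark in the middle of the scale. Only push: do not grip anything or pull the analyser up out of its seat, and leave the crystal and the other things on the bench where they are.

Things in the scene. Friction and masses are not known exactly. Their poses are not given: they have to be found in the camera images.
- polariscope: Fixed table polariscope. Origin: on the analyser axis, at bench level; local x to its rear, y left (seen from the front), z up; at yaw 0 the front faces the robot. Grey lamp box 60 mm high, x -90 to 125, y -95 to 95 mm, glass stage on top. Column and clamp at the rear (x = 103 mm), 210 mm high, carry the black head: flat ring 160 mm across round the axis, 174 to 190 mm up.
- analyser_axis (a point): Point on the analyser's vertical axis, at the height of the head's top (190 mm). The analyser is an aluminium ring 92 mm across, 14 mm high, lying loose in the head's top: it turns on the axis; pulled upwards it would lift out.
- zero_mark (a point): Middle of the zero mark on the head's top, 65 mm from the axis, straight at the front (-x of the polariscope). The scale: white radial marks every 10 degrees over 60 degrees either side of the front, longer at 30 and 60, longest (24 mm) at zero.
- analyser (a joint): Angle of analyser, lever and pin in rad, positive counter-clockwise seen from above; 0 when the pointer (white, between the lever's two bars, in line with the pin) is on the zero mark. Stops at +-1.15. Starts at 0.45 to 1.0 (lever swung towards the polariscope's -y side). Stays where it is left; about 2 N at the pin turns it.
- thumb_pin (a point): Top centre of the upright steel thumb pin at the lever's outer end, 104 mm from the axis. Pin 12 mm in diameter, 192 to 226 mm above the bench, free in the air beyond the head's edge (80 mm from the axis). The lever, an open frame 19 mm wide, runs from it radially to the ring, 196 to 200 mm up.
- tint_slide (a joint): How far the tint-plate slide stands out of home, in m: 0 is fully home (end stop), at most 0.06. Starts at 0.035 to 0.055; about 2 N pushes it, and it stays. The slide is a flat dark steel frame 56 mm wide, 160 to 166 mm up, in rails under the head; it stands out on the polariscope's +y side, and a push towards -y sends it home.
- tab (a point): Middle of the upper edge of the slide's push tab, on its outer (+y) face. The tab is an upright black plate across the slide's outer end, 44 mm wide (along the polariscope's x), 4 mm thick, 158 to 194 mm above the bench; its outer face is 96 mm from the axis when home. Free space outside it.
- crystal: Watch crystal, a loose glass disc 34 mm across and 6 mm high, lying on the stage under the head; origin at the centre of its underside. Leave alone.
- loupe: Black watchmaker's eye loupe, 38 mm across, 34 mm high, standing loose on the bench; origin at the centre of its underside. Leave alone.
- blower: Dust blower, a rubber bulb 62 mm across with a nozzle pointing up, 121 mm high, standing loose on the bench; origin at the centre of its underside. Leave alone.
- watch: Steel watch head of 41 mm on a black rubber cushion 62 mm across, 27 mm high together, loose on the bench; origin at the centre of its underside. Leave alone.

How it is judged:
At the end, for the whole second after the job is handed in: The analyser stands at zero within 0.045 rad (2.6 degrees, a quarter of a division), still and down in its seat; the tint slide is within 4 mm of home; the crystal lies within 8 mm and loupe, blower and watch within 15 mm of where they began (value of joint analyser between -0.045 and 0.045 rad and value of joint tint_slide below 0.004 m and velocity of joint analyser between -0.02 and 0.02 rad/s and z of thumb_pin in the frame of polariscope below 0.229 m and distance of crystal from where it was at the start of the episode below 0.008 m and distance of each of loupe, blower, watch from where it was at the start of the episode below 0.015 m); the robot touches nothing.
It fails at once if the analyser is pulled up out of its seat (pin more than 5 mm high) (z of thumb_pin in the frame of polariscope above 0.231 m).
It fails at once if the polariscope is shoved hard, or a part of it is gripped (over 30 N from the fingers) (contact force between the fingers and polariscope above 30 N).
It fails at once if the crystal is shifted more than 8 mm (distance of crystal from where it was at the start of the episode above 0.008 m).
It fails at once if loupe, blower or watch is moved more than 15 mm (distance of any of loupe, blower, watch from where it was at the start of the episode above 0.015 m).
It also fails if it takes over 51 s, if anything falls off the work surface, if the arm or the gripper's body presses on something with over 40 N, if the wrist force passes 120 N, or if a joint passes its speed limit or range.

## Working session

There is one attempt and no reset: what is moved stays moved. The work goes in short steps, Python scripts to look and compute and a tool call to move; the robot and the scene stay as the last step left them, time stands still between calls to the robot, and variables do not carry over. Pictures are saved under pics/ and viewed, at most 10 in all, crops included, and the job is handed in when it is done.

Besides the shell and the picture viewer there is one more tool, called after "Emit:" by a JSON object that holds its "api" and its "payload". move_arm: Moves the arm, as the interface text tells. Its arguments: {"type":"object","properties":{"deltas":{"type":"array","items":{"type":"number"}}},"required":["deltas"]}

```bash
mkdir -p pics; cat > h.py <<'E'
import numpy as np, cv2
from bench import robot
def snap(n,f=None):
    s=robot.snapshot(n)
    if f: cv2.imwrite('pics/'+f,s['image'][:,:,::-1])
    return s
E
python3 - <<'E'
from h import *
for n in('side','top'):
    s=snap(n,n+'0.png'); print(n,{k:v for k,v in s.items() if k not in('image','depth')}); np.save(n+'.npy',s['depth'])
o=robot.get_obs();print(o['time'],o['tool_pos'],o['ee_rot'],o['width'])
E
```

```text
side {'fov_y': 54.2741787550625, 'cx': 314.9715849795721, 'cy': 205.5133808652167, 'origin': array([ 0.46281285, -0.54394636,  0.61338902]), 'orientation': array([ 0.82184047, -0.01410136, -0.12051366])}
top {'fov_y': 53.235718884050584, 'cx': 316.20617453796996, 'cy': 199.3806733583015, 'origin': array([ 0.40150398, -0.06756421,  1.00086665]), 'orientation': array([ 0.1778167 ,  0.03138319, -1.55765619])}
0.1 [ 0.14809047 -0.52916313  0.20439642] [-3.13955508e+00 -2.30313040e-04  2.72773709e-01] 0.09352030726277037
```

View pics/side0.png

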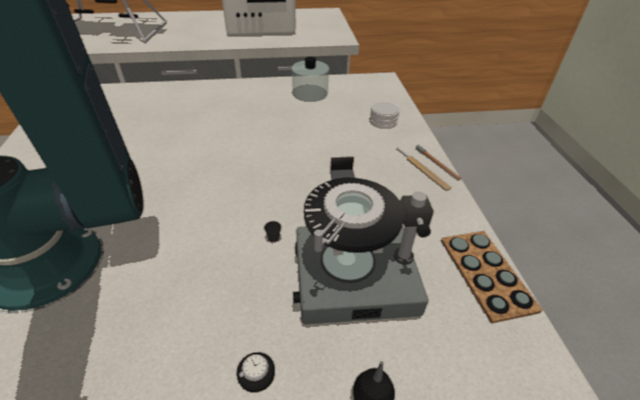

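View pics/top0.png

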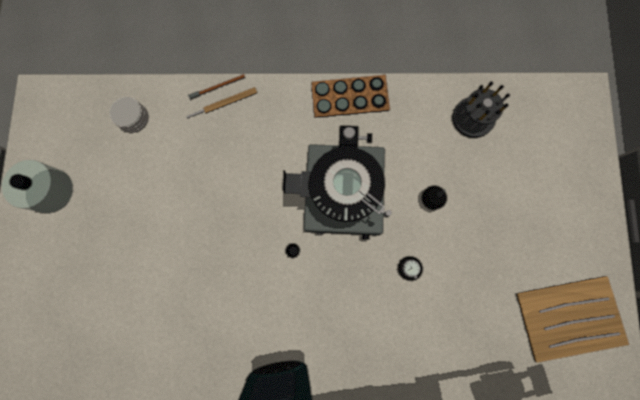

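The side view shows the polariscope with its head at about (352,212). In the top view the axis is near (347,183), the pin near (388,213) and the tab near (285,183).

```bash
cat >> h.py <<'E'
from scipy.spatial.transform import Rotation as R
def cloud(s):
    f=200/np.tan(np.radians(s['fov_y']/2)); d=s['depth']; v,u=np.mgrid[0:400,0:640]
    p=np.stack([(u-s['cx'])*d/f,-(v-s['cy'])*d/f,-d],-1)
    p=p@R.from_euler('xyz',s['orientation']).as_matrix().T+s['origin']; p[d==0]=np.nan
    return p
def proj(s,p):
    f=200/np.tan(np.radians(s['fov_y']/2)); c=(np.atleast_2d(p)-s['origin'])@R.from_euler('xyz',s['orientation']).as_matrix()
    return np.stack([s['cx']-f*c[:,0]/c[:,2],s['cy']+f*c[:,1]/c[:,2]],-1)
E
python3 - <<'E'
from h import *
s=snap('top');p=cloud(s);im=s['image']
print('table',p[300,200],'axis',p[183,347],'tab',p[183,285],p[183,289],'pin',p[213,388])
ring=p[130:250,270:420]; z=ring[...,2]
m=(z>.18)&(z<.21); c=np.median(ring[m],0); 
# head circle: fit enclosing circle to head-top points
q=ring[(z>.183)&(z<.194)]; print(len(q),c)
q=q[np.linalg.norm(q[:,:2]-c[:2],axis=1)<.09]
print('head',cv2.minEnclosingCircle((q[:,:2]*1000).astype(np.float32)))
hi=ring[(z>.212)&(z<.24)];print('pin?',hi.round(3)[:40])
lb=ring[(z>.05)&(z<.068)];print('lampbox',cv2.minAreaRect((lb[:,:2]*1000).astype(np.float32)))
t=p[165:205,275:305];t=t[(t[...,2]>.15)];print('tab',t.round(3)[:60:2])
big=cv2.resize(im[130:250,270:430],None,fx=5,fy=5,interpolation=cv2.INTER_CUBIC);cv2.imwrite('pics/top_c.png',big[:,:,::-1])
s=snap('side');P=cloud(s);
cv2.imwrite('pics/side_c.png',cv2.resize(s['image'][145:265,285:445],None,fx=5,fy=5,interpolation=cv2.INTER_CUBIC)[:,:,::-1])
for n,(v,u) in dict(pin=(236,319),tab=(160,343),zero=(210,313)).items(): print(n,P[v,u])
E
```

```text
table [ 0.32713352  0.24991488 -0.00288719] axis [ 0.58036351 -0.103365    0.19723937] tab [0.58423415 0.02696908 0.17621402] [0.58614261 0.01933388 0.16784024] pin [ 0.51426952 -0.18157745  0.22798008]
3043 [ 0.58392283 -0.10498855  0.19137055]
head ((588.0482177734375, -105.50785827636719), 85.61919403076172)
pin? [[ 0.685 -0.103  0.212]
 [ 0.683 -0.117  0.212]
 [ 0.674 -0.105  0.213]
 [ 0.521 -0.18   0.225]
 [ 0.521 -0.182  0.224]
 [ 0.52  -0.183  0.229]
 [ 0.521 -0.186  0.226]
 [ 0.519 -0.178  0.224]
 [ 0.518 -0.18   0.226]
 [ 0.519 -0.182  0.225]
 [ 0.519 -0.184  0.225]
 [ 0.519 -0.186  0.224]
 [ 0.519 -0.188  0.226]
 [ 0.517 -0.178  0.226]
 [ 0.517 -0.18   0.226]
 [ 0.517 -0.182  0.224]
 [ 0.516 -0.184  0.226]
 [ 0.517 -0.186  0.225]
 [ 0.517 -0.188  0.224]
 [ 0.516 -0.177  0.216]
 [ 0.515 -0.178  0.224]
 [ 0.514 -0.179  0.229]
 [ 0.514 -0.182  0.228]
 [ 0.515 -0.184  0.225]
 [ 0.515 -0.186  0.225]
 [ 0.514 -0.187  0.228]
 [ 0.514 -0.177  0.218]
 [ 0.513 -0.178  0.225]
 [ 0.513 -0.18   0.225]
 [ 0.513 -0.182  0.226]
 [ 0.513 -0.184  0.226]
 [ 0.513 -0.186  0.224]
 [ 0.513 -0.18
[... 438 characters left out ...]
 [ 0.611 -0.01   0.165]
 [ 0.602  0.03   0.193]
 [ 0.603  0.026  0.19 ]
 [ 0.608  0.024  0.168]
 [ 0.609  0.02   0.165]
 [ 0.608  0.016  0.167]
 [ 0.608  0.011  0.169]
 [ 0.609 -0.008  0.167]
 [ 0.608 -0.013  0.169]
 [ 0.599  0.027  0.195]
 [ 0.606  0.026  0.169]
 [ 0.607  0.022  0.165]
 [ 0.607  0.018  0.165]
 [ 0.607  0.014  0.166]
 [ 0.606  0.009  0.166]
 [ 0.607  0.005  0.165]
 [ 0.607  0.001  0.165]
 [ 0.607 -0.004  0.165]
 [ 0.607 -0.008  0.166]
 [ 0.607 -0.012  0.164]
 [ 0.598  0.028  0.192]
 [ 0.604  0.027  0.166]
 [ 0.604  0.022  0.167]
 [ 0.605  0.018  0.165]]
pin [ 0.51665586 -0.19014586  0.22478137]
tab [0.58964074 0.02586937 0.1880567 ]
zero [ 0.51919615 -0.10221601  0.1897622 ]
```

View pics/top_c.png

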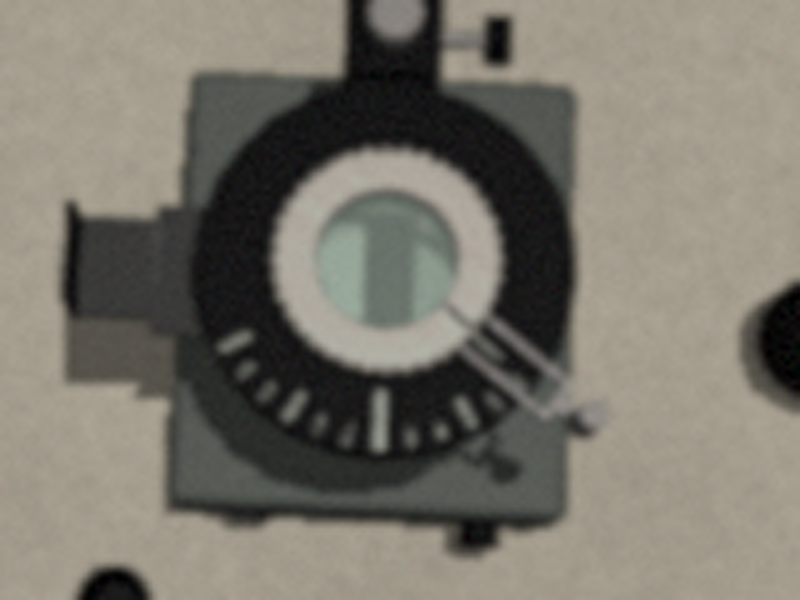

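View pics/side_c.png

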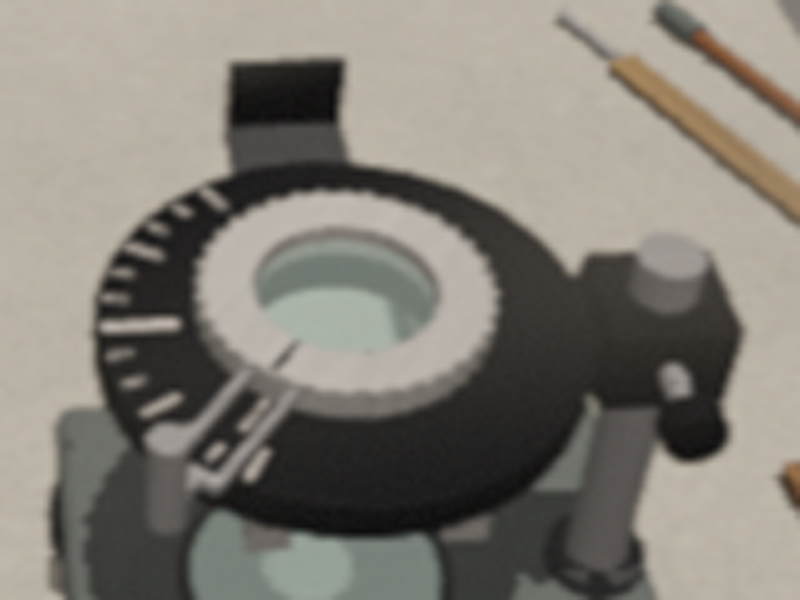

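The crops show the zero mark as the long mark at about (380,420) in the top crop. The pin is at (590,415) and the tab's outer edge is at about x=68, y 205–315.

```bash
cat >> h.py <<'E'
def ray(s,u,v,z):
    f=200/np.tan(np.radians(s['fov_y']/2))
    d=R.from_euler('xyz',s['orientation']).as_matrix()@np.array([(u-s['cx'])/f,-(v-s['cy'])/f,-1]); o=s['origin']
    return o+d*(z-o[2])/d[2]
E
python3 - <<'E'
from h import *
t=snap('top');s=snap('side')
T=lambda a,b,z:ray(t,270+(a+.5)/5-.5,130+(b+.5)/5-.5,z)
S=lambda a,b,z:ray(s,285+(a+.5)/5-.5,145+(b+.5)/5-.5,z)
print('ring T',T(388,258,.204)[:2]); 
for n,L in dict(headTl=T(192,258,.19),headTr=T(573,258,.19)).items(): print(n,L[:2])
print('zero outer/inner T',T(380,452,.19)[:2],T(380,390,.19)[:2])
print('zero outer/inner S',S(102,327,.19)[:2],S(181,323,.19)[:2])
print('pin T',T(588,413,.226)[:2],'S',S(172,438,.226)[:2])
print('tab T',T(67,202,.194)[:2],T(67,315,.158)[:2],'S',S(231,64,.194)[:2],S(343,60,.194)[:2])
for nm,sn in(('T',t),('S',s)):
    p=cloud(sn);m=(p[...,2]>.199)&(p[...,2]<.209)&(np.hypot(p[...,0]-.584,p[...,1]+.105)<.05)
    q=p[m][:,:2];print(nm,'ringfit',cv2.minEnclosingCircle((q*1000).astype(np.float32)))
    # lamp box top edges: side bottom
    h=p[(p[...,2]>.1)&(np.hypot(p[...,0]-.584,p[...,1]+.105)>.0)&(np.hypot(p[...,0]-.584,p[...,1]+.105)<.45)&(p[...,0]<.8)]
for nm,c in dict(loupe=(249,292),watch=(267,410),blower=(197,433)).items(): print(nm,cloud(t)[c])
E
```

```text
ring T [ 0.58262247 -0.10347311]
headTl [ 0.58531427 -0.02258042]
headTr [ 0.5862644  -0.18058231]
zero outer/inner T [ 0.50463559 -0.10079759] [ 0.53026333 -0.1007941 ]
zero outer/inner S [ 0.50664589 -0.1011359 ] [ 0.53162041 -0.10194366]
pin T [ 0.51612179 -0.18034577] S [ 0.5173805  -0.18431732]
tab T [0.6080515  0.02987025] [0.56702975 0.03281541] S [0.56708555 0.02801403] [0.60826893 0.02632914]
T ringfit ((581.7073974609375, -104.44408416748047), 48.23365020751953)
S ringfit ((581.6892700195312, -104.7607421875), 47.775962829589844)
loupe [0.45452569 0.02487275 0.00211599]
watch [ 0.41367838 -0.26084687  0.02835624]
blower [ 0.57635834 -0.3110404   0.06930256]
```

Emit:
{"api": "move_arm", "payload": {"deltas": [0,0,0,4.5,-2.0,0,1,0,0,0,9,-4.1,0,1,0,0,0,13.5,-6.1,0,1,0,0,0,18,-8.2,0,1,0,0,0,22.5,-10.2,0,1,0,0,0,27,-12.3,0,1,0,0,0,31.5,-14.3,0,1,0,0,0,36,-16.4,-0.2,1]}}

```text
time: 1.1
tool_pos: [0.4518, -0.2731, 0.2073]
ee_rot: [3.141, 0.0, 0.273]
wrist_force: [0.7, -1.1, -0.4]
width: 0.0336
finger_force: 0.0
```

Emit:
{"api": "move_arm", "payload": {"deltas": [0,0,0,4.5,-2.0,0,1,0,0,0,8.9,-4.1,0,1,0,0,0,8.9,-4.1,0,1,0,0,0,8.9,-4.1,0,1]}}

```text
time: 1.5
tool_pos: [0.5256, -0.2106, 0.207]
ee_rot: [-3.141, 0.001, 0.275]
wrist_force: [0.5, -0.9, -0.8]
width: 0.0016
finger_force: 0.0
```

```bash
python3 - <<'E'
from h import *
s=snap('top');cv2.imwrite('pics/top1.png',cv2.resize(s['image'][130:250,310:470],None,fx=5,fy=5,interpolation=cv2.INTER_CUBIC)[:,:,::-1])
s=snap('side');cv2.imwrite('pics/side1.png',cv2.resize(s['image'][145:265,265:425],None,fx=5,fy=5,interpolation=cv2.INTER_CUBIC)[:,:,::-1])
o=robot.get_obs();print(o['time'],o['tool_pos'],o['ee_rot'],o['wrist_force'],o['width'])
E
```

```text
1.6 [ 0.52457642 -0.21206108  0.20739786] [3.14134649e+00 8.17134341e-04 2.71756443e-01] [ 0.40424504 -0.19245387  0.04945316] 0.0008126542507015124
```

View pics/side1.png

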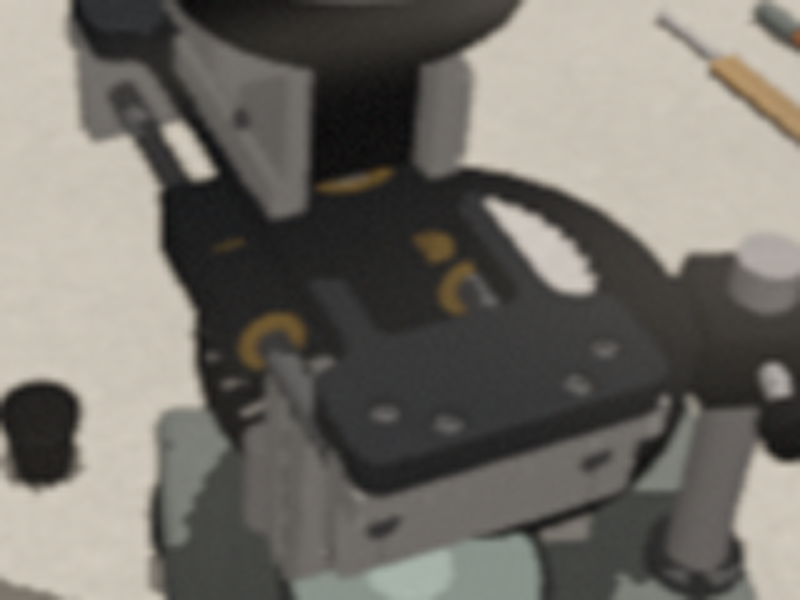

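The gripper hides the pin in this side view, but nothing is touching. I'll go in gently and follow the arc.

Emit:
{"api": "move_arm", "payload": {"deltas": [0,0,0,0,-0.4,0,1,0,0,0,-0.1,-0.8,0,1,0,0,0,-0.2,-1.1,0,1,0,0,0,-0.4,-1.5,0,1,0,0,0,-0.6,-1.9,0,1,0,0,0,-0.8,-2.3,0,1,0,0,0,-1.0,-2.6,0,1,0,0,0,-1.2,-3.0,0,1]}}

```text
time: 2.4
tool_pos: [0.5048, -0.1867, 0.2077]
ee_rot: [3.139, 0.002, 0.272]
wrist_force: [-2.8, -5.1, 0.8]
width: 0.0003
finger_force: 1.9
```

Emit:
{"api": "move_arm", "payload": {"deltas": [0,0,0,-0.2,-0.5,0,1,0,0,0,-0.3,-1.0,0,1,0,0,0,-0.5,-1.5,0,1,0,0,0,-0.6,-2.0,0,1,0,0,0,-0.7,-2.5,0,1,0,0,0,-0.75,-3.0,0,1,0,0,0,-0.8,-3.5,0,1,0,0,0,-0.8,-4.0,0,1]}}

```text
time: 3.2
tool_pos: [0.4871, -0.1487, 0.2074]
ee_rot: [-3.141, -0.0, 0.273]
wrist_force: [-1.3, -2.4, 0.1]
width: 0.0005
finger_force: 1.1
```

Emit:
{"api": "move_arm", "payload": {"deltas": [0,0,0,0,-0.4,0,1,0,0,0,0,-0.8,0,1,0,0,0,0.1,-1.2,0,1,0,0,0,0.1,-1.6,0,1,0,0,0,0.1,-1.6,0,1]}}

```text
time: 3.7
tool_pos: [0.4841, -0.1326, 0.2074]
ee_rot: [-3.141, -0.001, 0.274]
wrist_force: [0.4, -0.0, -0.4]
width: 0.001
finger_force: 0.1
```

```bash
python3 - <<'E'
from h import *
s=snap('top');cv2.imwrite('pics/top2.png',cv2.resize(s['image'][100:280,230:470],None,fx=3.3,fy=3.3,interpolation=cv2.INTER_CUBIC)[:,:,::-1])
s=snap('side');cv2.imwrite('pics/side2.png',cv2.resize(s['image'][145:265,265:425],None,fx=5,fy=5,interpolation=cv2.INTER_CUBIC)[:,:,::-1])
o=robot.get_obs();print(o['time'],o['tool_pos'],o['ee_rot'],o['wrist_force'],o['width'])
E
```

```text
3.8 [ 0.48398725 -0.13282953  0.20736381] [-3.14033287e+00 -4.63449464e-04  2.73468893e-01] [0.11370747 0.36117452 0.01529815] 0.0005296728951022004
```

View pics/side2.png

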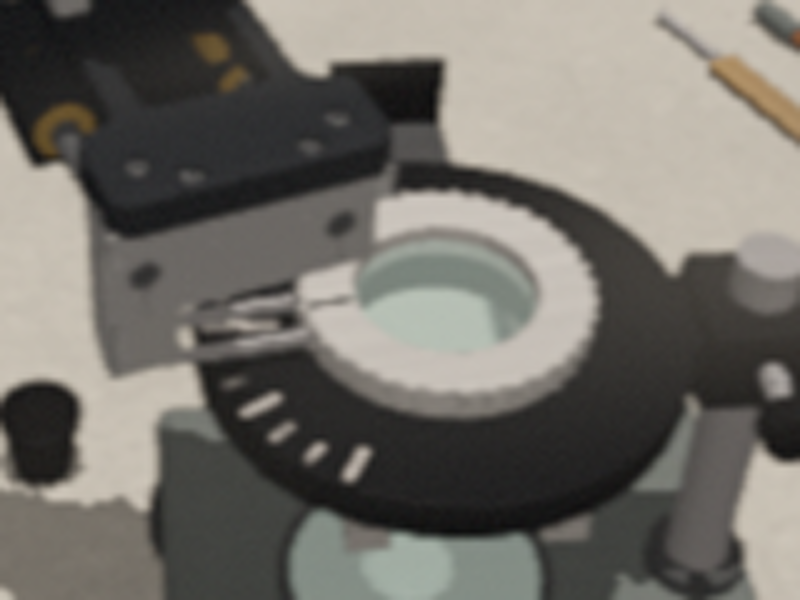

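The pin is already near the zero mark: the lever at (250,325) almost covers it. I'll back off and look.

Emit:
{"api": "move_arm", "payload": {"deltas": [0,0,0,0,1.5,0,1,0,0,0,0,4,0,1,0,0,0,0,8,-3,1,0,0,0,0,12,-6,1,0,0,0,-2,16,-8,1,0,0,0,-5,18,-8,1,0,0,0,-5,18,-8,1]}}

```text
time: 4.5
tool_pos: [0.4823, -0.3252, 0.2877]
ee_rot: [3.14, 0.001, 0.266]
wrist_force: [-0.4, 0.0, 0.4]
width: 0.0005
finger_force: 0.0
```

```bash
cat > look.py <<'E'
from h import *
import sys
k=sys.argv[1]
t=snap('top');a=cv2.resize(t['image'][170:240,310:400],None,fx=6,fy=6,interpolation=cv2.INTER_CUBIC)[:420,:400]
s=snap('side');b=cv2.resize(s['image'][175:245,290:357],None,fx=6,fy=6,interpolation=cv2.INTER_CUBIC)[:420,:400]
cv2.imwrite(f'pics/look{k}.png',np.hstack([a,b])[:,:,::-1])
A=np.array([.582,-.103])
for sn in(t,s):
    p=cloud(sn);q=p[(p[...,2]>.216)&(p[...,2]<.232)&(np.abs(np.hypot(p[...,0]-A[0],p[...,1]-A[1])-.104)<.012)&(p[...,0]<.56)]
    print(len(q),q.mean(0) if len(q) else '', 'theta',np.arctan2(-(q[:,1].mean()-A[1]),-(q[:,0].mean()-A[0]))+.035 if len(q) else '')
o=robot.get_obs();print(o['time'],o['tool_pos'],o['ee_rot'])
E
python3 look.py 1
```

```text
32 [ 0.47847137 -0.11442431  0.2252813 ] theta 0.14490458239625867
0  theta 
4.6 [ 0.4839308  -0.32150672  0.28697027] [-3.14055361e+00 -2.47098707e-04  2.70715063e-01]
```

View pics/look1.png

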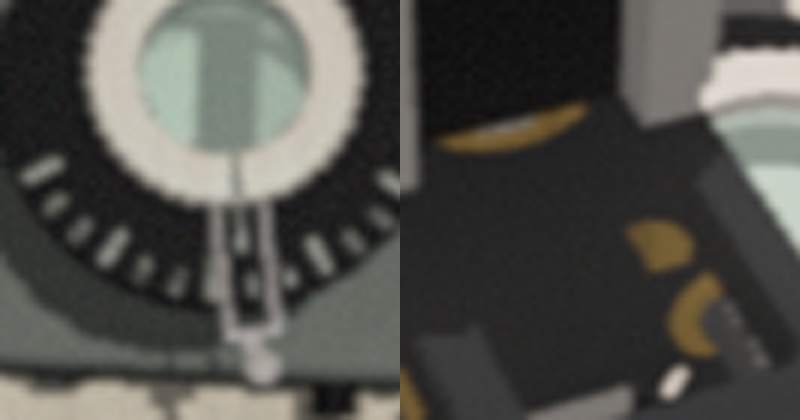

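The pointer stands about 8° short of zero, with theta about 0.14 rad, so the pin needs another 14.5 mm or so. I'll push it the rest of the way slowly.

Emit:
{"api": "move_arm", "payload": {"deltas": [0,0,0,2.5,-4,0,1,0,0,0,5,-8,2,1,0,0,0,5,-12,5,1,0,0,0,5.1,-15.5,8,1,0,0,0,5.1,-17.2,8,1,0,0,0,5.1,-17.6,8,1,0,0,0,5.1,-18.0,8,1,0,0,0,5.1,-18.2,8,1]}}

```text
time: 5.4
tool_pos: [0.486, -0.1326, 0.2102]
ee_rot: [3.138, -0.004, 0.272]
wrist_force: [0.7, -0.2, 0.1]
width: 0.0002
finger_force: 0.0
```

Emit:
{"api": "move_arm", "payload": {"deltas": [0,0,0,0,-0.2,0,1,0,0,0,0.1,-0.4,0,1,0,0,0,0.1,-0.6,0,1,0,0,0,0.2,-0.8,0,1,0,0,0,0.2,-1.0,0,1,0,0,0,0.2,-1.15,0,1,0,0,0,0.2,-1.25,0,1,0,0,0,0.2,-1.25,0,1]}}

```text
time: 6.2
tool_pos: [0.4829, -0.1186, 0.2073]
ee_rot: [-3.142, -0.0, 0.273]
wrist_force: [2.0, -1.5, 0.7]
width: 0.0006
finger_force: 1.0
```

Emit:
{"api": "move_arm", "payload": {"deltas": [0,0,0,0,1.5,0,1,0,0,0,0,4,0,1,0,0,0,0,8,-3,1,0,0,0,0,12,-6,1,0,0,0,-2,16,-8,1,0,0,0,-5,19,-8,1,0,0,0,-9,21,-8,1,0,0,0,-9,21,-8,1]}}

```text
time: 7.0
tool_pos: [0.4489, -0.3494, 0.2865]
ee_rot: [-3.14, 0.003, 0.265]
wrist_force: [0.5, 0.7, 0.3]
width: 0.0004
finger_force: 0.0
```

```bash
python3 look.py 2
```

```text
32 [ 0.47830466 -0.10068791  0.22501691] theta 0.012706769495369263
0  theta 
7.1 [ 0.45182754 -0.34605037  0.28671576] [-3.13925708e+00  5.58650948e-04  2.70430887e-01]
```

View pics/look2.png

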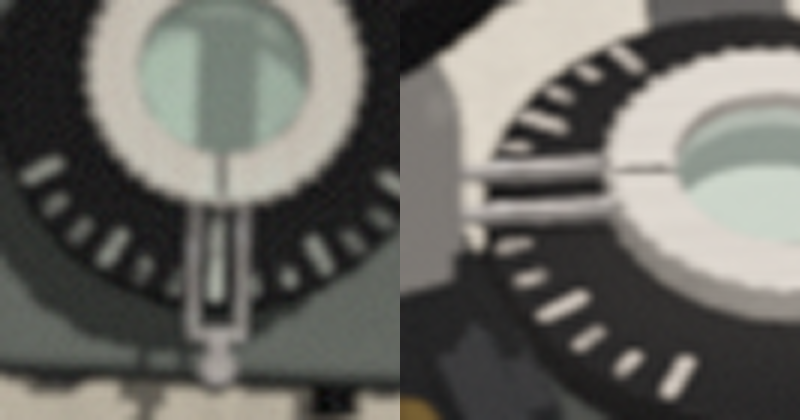

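The top view shows the pointer at x≈217, on the zero mark at x≈216, and theta is about 0.01. Now the tab.

Emit:
{"api": "move_arm", "payload": {"deltas": [0,0,0.04,2.6,-4,0,1,0,0,0.08,5.3,-8,0,1,0,0,0.12,8,-12,0,1,0,0,0.16,10.7,-16,0,1,0,0,0.2,13.3,-20,0,1,0,0,0.24,16,-24,0,1,0,0,0.28,18.6,-28,0,1,0,0,0.31,21.3,-32,0,1]}}

```text
time: 7.9
tool_pos: [0.5716, 0.0241, 0.2873]
ee_rot: [-3.141, 0.001, -0.036]
wrist_force: [0.5, -0.5, 0.6]
width: 0.0009
finger_force: 0.0
```

Emit:
{"api": "move_arm", "payload": {"deltas": [0,0,0,1.2,-5,0,1,0,0,0,1.2,-6,0,1,0,0,0,1.2,-6,0,1]}}

```text
time: 8.2
tool_pos: [0.5855, 0.083, 0.2866]
ee_rot: [-3.141, 0.002, -0.031]
wrist_force: [-0.3, -0.6, -0.2]
width: 0.0005
finger_force: 0.0
```

Emit:
{"api": "move_arm", "payload": {"deltas": [0,0,0,0.2,0,4,1,0,0,0,0.2,0,8,1,0,0,0,0.2,0,11.2,1,0,0,0,0.2,1.5,11.2,1,0,0,0,0.2,3,11.2,1,0,0,0,0.2,3.6,11.2,1,0,0,0,0.2,4.0,11.2,1,0,0,0,0.2,4.4,11.2,1]}}

```text
time: 9.0
tool_pos: [0.5874, 0.0354, 0.1781]
ee_rot: [-3.141, -0.005, -0.038]
wrist_force: [0.8, 1.2, 1.5]
width: 0.0004
finger_force: 1.0
```

Emit:
{"api": "move_arm", "payload": {"deltas": [0,0,0,0,0.4,0,1,0,0,0,0,0.8,0,1,0,0,0,0,1.2,0,1,0,0,0,0,1.6,0,1,0,0,0,0,2.0,0,1,0,0,0,0,2.4,0,1,0,0,0,0,2.7,0,1,0,0,0,0,2.8,0,1]}}

```text
time: 9.8
tool_pos: [0.5852, 0.0073, 0.1754]
ee_rot: [3.141, 0.0, -0.038]
wrist_force: [1.0, 0.7, 0.4]
width: 0.0006
finger_force: 0.9
```

Emit:
{"api": "move_arm", "payload": {"deltas": [0,0,0,0,0.1,0,1,0,0,0,0,0.2,0,1,0,0,0,0,0.2,0,1]}}

```text
time: 10.1
tool_pos: [0.5851, 0.0056, 0.1753]
ee_rot: [3.141, 0.0, -0.037]
wrist_force: [0.6, 0.9, 0.4]
width: 0.0006
finger_force: 0.6
```

Emit:
{"api": "move_arm", "payload": {"deltas": [0,0,0,0,0.1,0,1,0,0,0,0,0.1,0,1]}}

```text
time: 10.3
tool_pos: [0.5851, 0.0048, 0.1754]
ee_rot: [-3.142, 0.0, -0.037]
wrist_force: [0.5, 1.6, 1.6]
width: 0.0003
finger_force: 0.9
```

Emit:
{"api": "move_arm", "payload": {"deltas": [0,0,0,0,0.1,0,1,0,0,0,0,0.1,0,1]}}

```text
time: 10.5
tool_pos: [0.585, 0.0048, 0.1753]
ee_rot: [-3.14, 0.0, -0.036]
wrist_force: [1.4, 5.9, 0.5]
width: 0.0002
finger_force: 2.6
```

Emit:
{"api": "move_arm", "payload": {"deltas": [0,0,0,0,0.1,0,1,0,0,0,0,0.1,0,1]}}

```text
time: 10.7
tool_pos: [0.585, 0.0048, 0.1754]
ee_rot: [-3.138, 0.0, -0.036]
wrist_force: [0.9, 6.7, 1.2]
width: 0.0003
finger_force: 3.6
```

The slide has stopped at y=0.0048 and the force is rising, so it is home. Retreating.

Emit:
{"api": "move_arm", "payload": {"deltas": [0,0,0,0,-1.5,0,1,0,0,0,0,-5,0,1,0,0,0,0,-8,-3,1,0,0,0,0,-12,-6,1,0,0,0,-3,-15,-8,1,0,0,0,-7,-18,-8,1,0,0,0,-11,-20,-8,1,0,0,0,-15,-22,-8,1]}}

```text
time: 11.5
tool_pos: [0.4417, 0.2285, 0.2552]
ee_rot: [3.139, -0.0, -0.038]
wrist_force: [0.0, 0.4, 1.2]
width: 0.0003
finger_force: 0.0
```

Emit:
{"api": "move_arm", "payload": {"deltas": [0,0,0,0,0,0,1,0,0,0,0,0,0,1,0,0,0,0,0,0,1]}}

```text
time: 11.8
tool_pos: [0.444, 0.2275, 0.2552]
ee_rot: [3.14, -0.0, -0.038]
wrist_force: [0.2, -0.9, 0.3]
width: 0.0005
finger_force: 0.0
```

```bash
python3 look.py 3; python3 - <<'E'
from h import *
t=snap('top');p=cloud(t)
q=p[(p[...,2]>.186)&(p[...,2]<.2)&(abs(p[...,0]-.585)<.03)&(p[...,1]>-.02)&(p[...,1]<.05)];print('tab',q.mean(0) if len(q) else '',q[:,1].max() if len(q) else '')
a=cv2.resize(t['image'][120:280,260:460],None,fx=4,fy=4,interpolation=cv2.INTER_CUBIC)[:600];cv2.imwrite('pics/fin.png',a[:,:,::-1])
E
```

```text
32 [ 0.47831475 -0.10069104  0.22491319] theta 0.01273476376766675
67 [ 0.47851489 -0.10381707  0.22299602] theta 0.04289537244660764
11.9 [0.4443202  0.22733595 0.25496118] [ 3.14048107e+00  4.53125990e-04 -3.90935807e-02]
tab [ 0.58524783 -0.00989132  0.19302624] -0.00798989950322735
```

View pics/look3.png

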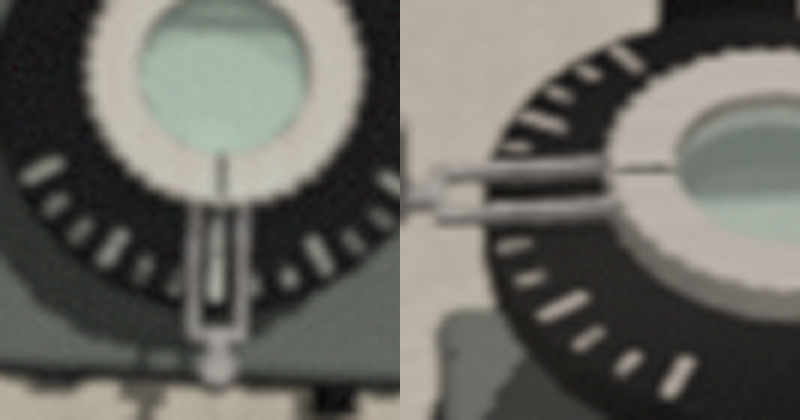

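View pics/fin.png

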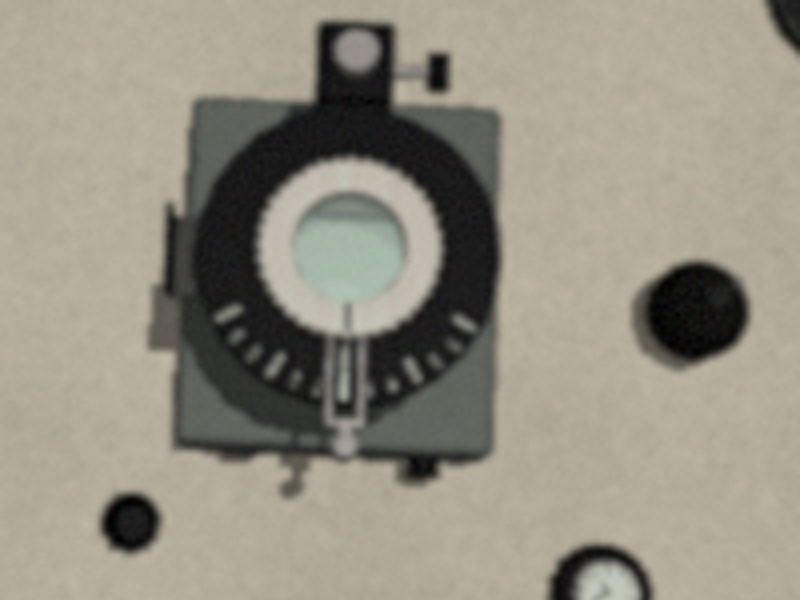

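The tab is home, with its outer face at y≈-0.008, and the loose things are undisturbed. One numerical check of the pointer against the whole scale.

```bash
python3 - <<'E'
from h import *
from scipy.optimize import least_squares
for nm in('top','side'):
    im0=cv2.imread(f'pics/{nm}0.png',0).astype(np.float32); s=snap(nm)
    im1=cv2.cvtColor(s['image'],cv2.COLOR_RGB2GRAY).astype(np.float32)
    c=np.array([.582,-.1035])
    x,y=np.meshgrid(np.arange(-.085,.085,.0003)+c[0],np.arange(-.085,.085,.0003)+c[1])
    def rect(im,z):
        uv=proj(s,np.stack([x.ravel(),y.ravel(),0*x.ravel()+z],-1)).astype(np.float32)
        return cv2.remap(im,uv[:,0].reshape(x.shape),uv[:,1].reshape(x.shape),cv2.INTER_CUBIC)
    def prof(im,z,c,r0,r1):
        a=np.radians(np.arange(-70,70,.25)); r=np.arange(r0,r1,.0005)
        P=np.stack([c[0]-np.outer(np.cos(a),r),c[1]-np.outer(np.sin(a),r),np.full((len(a),len(r)),z)],-1).reshape(-1,3)
        uv=proj(s,P).astype(np.float32).reshape(len(a),len(r),2)
        return np.degrees(a),cv2.remap(im,uv[...,0],uv[...,1],cv2.INTER_LINEAR).mean(1)
    from scipy.signal import find_peaks
    for lab,im in(('before',im0),('after',im1)):
        a,f=prof(im,.19,c,.066,.074);k,_=find_peaks(f,prominence=8);print(nm,lab,a[k],f[k].round())
    # ring outer circle at z=.204 for axis
    B=rect(im1,.204);m=((B>150)&(np.hypot(x-c[0],y-c[1])<.052)).astype(np.uint8)
    m=cv2.morphologyEx(m,cv2.MORPH_OPEN,np.ones((45,45),np.uint8))
    q=np.argwhere(m);cc,rr=cv2.minEnclosingCircle(q.astype(np.float32)[:,::-1]);print('axis',x[0,0]+cc[0]*.0003,y[0,0]+cc[1]*.0003,rr*.3)
E
```

```text
top before [-63.   -53.   -43.   -32.75 -22.75 -12.75  -3.     8.25  18.    28.
  38.    45.75  58.75] [107.  65.  67. 106.  67.  58. 136.  70.  74. 106.  69. 107.  99.]
top after [-63.   -53.   -43.   -33.   -22.75  -8.5   -3.     5.25  18.    28.
  38.    48.25  58.25] [119.  74.  75. 117.  75. 109. 149. 118.  83. 118.  78.  71. 120.]
axis 0.5822068206787109 -0.10291221008300783 45.708883666992186
side before [-63.   -52.75 -42.5  -32.75 -22.5  -12.75  -1.5    8.    18.5   28.5
  40.    48.75  54.25  59.  ] [130. 106. 101. 137.  94.  97. 167.  94.  98. 147. 151. 112. 141. 149.]
side after [-63.   -52.75 -42.5  -32.75 -22.5  -16.5   -3.25   8.    18.5   28.5
  38.75  48.75  58.75] [128. 104.  99. 134.  91. 134. 139.  91.  95. 144. 100. 110. 149.]
axis 0.5827679107666015 -0.10590380554199219 46.05435333251953
```

```bash
python3 -c "
from bench import robot
print(robot.close_job())"
```

```text
the job is handed in; nothing more can be done
None
```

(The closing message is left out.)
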